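# Roll the brass mill roller to the stop

## Robot

A 6-joint arm with a two-finger parallel gripper is mounted at the origin on a cart in front of the work surface, level with it; the furniture and walls round the work are solid. World frame = base frame: x ahead of the robot, y to its left, z up, the work surface at z = 0. Lengths are in m, angles in degrees, forces in N, time in s.
With the tool pointing down it reaches from about 0.4 to 0.825 m from the base axis. Payload 7 kg.
Tool frame: the origin (TCP) lies between the finger pads; the fingertips stand 19 mm ahead of it and the grasp point (between the pads) is the TCP; z points along the fingers, y is the line along which they close (so a half turn about z gives the same grasp; the last joint's range is limited). The gripper opens to 88 mm and grips with 3 to 60 N. Pads are 19 mm wide; open, the fingers measure 130 mm over their backs; the gripper's body (78 mm by 193 mm) begins 47 mm behind the grasp point.
Start: joints at [-53.05, 20.546, 0.682, 0, -70.136, -16.507], TCP at [0.236, -0.632, 0.219] pointing down, gripper open.
Joint ranges: [-176.03, 176.03], [-82.01, 121.73], [-58.28, 71.71], [-173.87, 95.51], [-174.79, -0.11], [-173.66, 173.66]. Speed limits (degrees/s): [136.94, 136.94, 172.46, 180, 180, 180].

## Interface

Orientations are given as [roll, pitch, yaw] about the fixed x, y, z axes, in that order (R = Rz(yaw) Ry(pitch) Rx(roll)).
In Python, from plant import get_obs, snapshot, close_job, spot_in, spot_point gives the robot as it stands.
- The arm moves only by the tool play_rows, never from a script. Its argument "plan" is a list of rows, each a list of 6 numbers: the shift along the tool's x, y, z in cm, then the turn, a rotation vector about the tool's x, y, z in degrees. A call has 1 to 20 rows; each row shifts and turns the commanded pose from where the row before left it, along the tool's axes as they then stand; what a row does not reach is not made up. A row lasts 1/12 s, in which the tool goes at most 41.7 mm and 7.16 degrees, less where a joint would pass 70% of its speed; a pose out of reach is approached as far as the arm can. A call is refused whole if a number of a shift passes 4.17 or a number of a turn 7.16, either way. A call with a gripper value outside its range is refused whole. "grip" is the finger opening in cm, from 0 to 8.76, set as the call begins (left out, the last holds). The fingers move at their own pace and stop on an object; the grip force is fixed at half the most. Time passes only in rows, so rows that do not move let the fingers close. It gives the time, the measured TCP pose, the force, the opening and the grip force at its end, in the units of the state.
- get_obs(): the state, without advancing time (a new reading comes with each control period).
- snapshot(name): name is "side" or "top" or "wrist"; returns a dict with "frame" (480x640x3 uint8, red, green, blue), "fx", "fy", "cx", "cy" (pixels), "position" and "attitude" of the camera in the world. Camera axes: x right, y down, z forward; pixel columns grow to the right and rows downward; lengths in m; the calibration is good to about 2 mm. A picture is of the moment at which its call begins. There is no depth.
- close_job(): hands the job in; it is judged then, once.
Trained networks look in the newest picture that a camera, given by its name, has taken for a name from the list of things; names that differ only in an ending like _2 or _b are one class to them, and where a whole thing is asked for, a point or a joint stands for the part that bears it (a point fixed in the world has none). Each returns a list of dicts, best first, with "score" (0 to 1); they miss things now and then, are a little off and sometimes report something else, mostly with a low value. They report only what shows in the picture. A call takes as long as a camera call. They do not tell look-alikes from the thing itself.
- spot_in(camera, thing): "position" ([x, y, z] in m, in world coordinates, good to about 4 mm: the middle of the surface that is visible of it).
- spot_point(camera, thing): "position" ([x, y, z] in m, in world coordinates, good to about 4 mm: a listed point, or the origin of a listed thing).
The state is a dict: "clock": time; "joint_pos": joint angles; "qvel": joint speeds; "tau": joint torques, N m; "tool_pos": TCP position; "orientation": TCP orientation; "force": force on the tool from outside, world axes, zero at the start; "moment": the same for the moment, N m; "opening": finger opening in m; "gripper_force": force on a finger pad.
Only numpy, scipy, OpenCV 4.12 (cv2) and the standard library are available. Lean on these libraries where they do the work, as an engineer would, in place of code of your own. Each camera call takes 0.05 s, during which the arm holds its last target. There are 200 camera calls.

## Task

The polished brass roller must go to the stop at the far end of its lane in the roller tray without being touched by the gripper: pick up the wooden paddle and with it gently roll the brass roller along its lane until it rests against the green stop. Then stand the paddle upright on the bench beside the tray and let go; leave the dark steel roller in the other lane where it is.

Things in the scene. Friction and masses are not known exactly. Their poses are not given: they have to be found in the camera images.
- roller_tray: Fixed light-wood tray, 281 x 130 mm, two straight parallel level lanes. Origin: centre of its underside on the bench; x along the lanes to the stop, y across, z up. Lane centre lines y = +31 and -31 mm, each 56 mm wide, floor 10 mm above the bench; dark side walls 6 mm thick, 22 mm high. The rollers start between x = -90 and -50 mm; the end at x = -140 mm is open.
- tray_stop (a point): Middle of the stop's green face at bench level, at tray x = +130 mm; axes as the tray's. The stop is a green cross bar 10 mm thick and 36 mm high that closes both lanes. A roller against it has its centre 15 mm before the green face. Rollers turn with a little resistance: they stay where the push ends.
- brass_roller: Loose shiny yellow brass roller, 30 mm in diameter, 40 mm long plus a 4 mm journal at each end (48 mm over all), 0.2 kg, lying across one of the two lanes (either one). Origin at its centre, y along its axis; x and z turn with it as it rolls. At the start its centre is 25 mm above the bench.
- steel_roller: Dark steel roller of the same size, lying in the other lane; to be left there. Origin at its centre, y along its axis.
- paddle: Loose wooden push paddle, 0.1 kg, standing upright on the bench. Origin: centre of its underside, z up through the grip. Its foot is a block 24 mm (x) by 40 mm (y), 38 mm high, with green faces at x = +12 and x = -12 mm; either face may push. Above it a dark grip 18 mm (x) by 24 mm (y) rises from 38 to 92 mm, centred; pinch it across y.
Things that resemble listed ones, but are neither listed nor needed, are in the scene too. Leave any red look-alike of the paddle alone.

How it is judged:
By the outcome, as a careful person would: the job done as asked, in the order asked, and still so for the second after the job is handed in, with the robot touching nothing.
It also fails if it takes over 48 s, if anything falls off the work surface, if the arm or the gripper's body presses on something with over 40 N, if the wrist force passes 120 N, or if a joint passes its speed limit or range.

## Working session

There is one attempt and no reset: what is moved stays moved. The work goes in short steps, Python scripts to look and compute and a tool call to move; the robot and the scene stay as the last step left them, time stands still between calls to the robot, and variables do not carry over. Pictures are saved under pics/ and viewed, at most 10 in all, crops included, and the job is handed in when it is done.

Besides the shell and the picture viewer there is one more tool, called after "Request:" by a JSON object that holds its "method" and its "body". play_rows: Moves the arm, as the interface text tells. Its arguments: {"type":"object","properties":{"plan":{"type":"array","items":{"type":"array","items":{"type":"number"}}},"grip":{"type":"number"}},"required":["plan"]}

```bash
mkdir -p pics
cat > h.py <<'E'
import numpy as np,cv2
from plant import *
def shot(n,f):
    s=snapshot(n); cv2.imwrite('pics/'+f,s['frame'][:,:,::-1]); return s
E
python3 - <<'E'
from h import *
for c in('top','side'):
    s=shot(c,c+'0.png'); print(c,s['fx'],s['cx'],s['cy'],s['position'],s['attitude'])
    for t in('roller_tray','tray_stop','brass_roller','steel_roller','paddle'):
        print(t,[(np.round(d['position'],3).tolist(),round(d['score'],2)) for d in spot_point(c,t)])
o=get_obs();print(o['clock'],o['tool_pos'],o['orientation'])
E
```

```text
top 508.8435751078556 329.02555690925567 232.4807161507564 [0.38697932 0.06939588 0.87833116] [-168.63541792    0.61457636  -90.16328179]
roller_tray [([0.574, -0.109, -0.001], 0.93)]
tray_stop [([0.561, 0.021, 0.001], 0.56)]
brass_roller [([0.615, -0.19, 0.029], 0.55)]
steel_roller [([0.549, -0.193, 0.023], 0.68)]
paddle [([0.581, 0.25, 0.005], 0.77), ([0.601, 0.316, 0.002], 0.67)]
side 513.0711251270434 323.94255652821715 247.35277434903796 [0.10492537 0.72378188 0.6160812 ] [-125.71358661    1.03802738 -145.72005987]
roller_tray [([0.568, -0.109, -0.0], 0.59)]
tray_stop [([0.551, 0.02, -0.003], 0.87)]
brass_roller [([0.614, -0.193, 0.028], 0.55)]
steel_roller [([0.548, -0.186, 0.027], 0.77)]
paddle [([0.597, 0.321, 0.001], 0.88), ([0.579, 0.247, 0.0], 0.86)]
0.6 [ 0.2357398  -0.63248622  0.21878186] [-1.79996288e+02  1.49002270e-03 -1.59558767e+02]
```

View pics/top0.png

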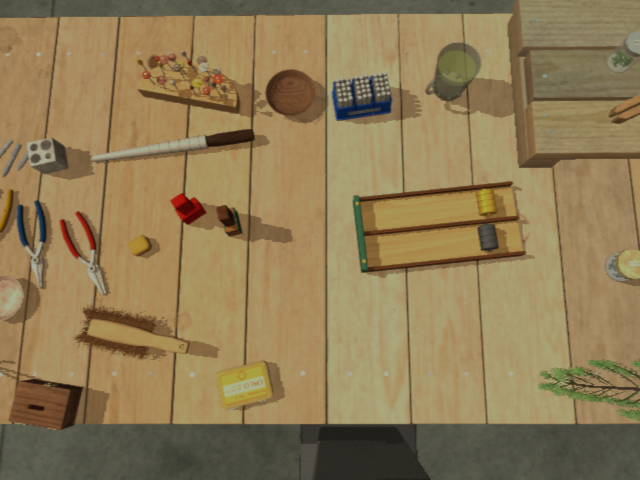

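View pics/side0.png

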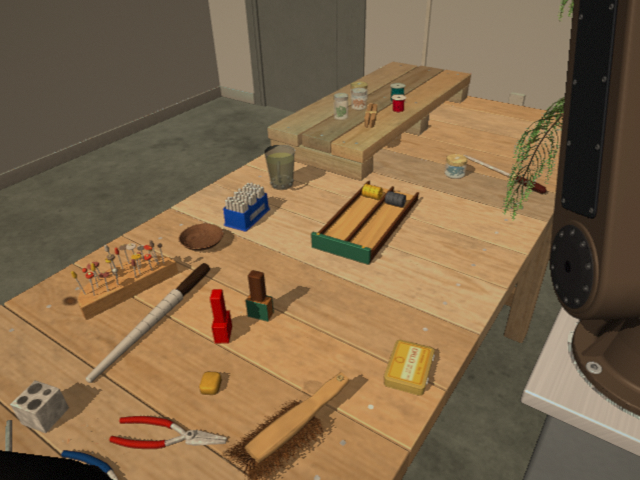

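The top view shows two candidates. The brown and green one is at about px (229,220), the red look-alike at (187,208). The brown one with the green foot fits the description. Brass is in the upper lane at (486,201), steel at (488,237), and the stop at (361,233). I'll confirm these in an enlarged crop.

Run:
```python
import cv2,numpy as np
t=cv2.imread('pics/top0.png');s=cv2.imread('pics/side0.png')
a=cv2.resize(t[165:285,345:535],None,fx=4,fy=4,interpolation=cv2.INTER_CUBIC)[:,:760]
cv2.imwrite('pics/c1.png',a)
b=cv2.resize(t[185:245,165:255],(390,260),interpolation=cv2.INTER_CUBIC)
c=cv2.resize(s[262:352,202:292],(390,390),interpolation=cv2.INTER_CUBIC)
o=np.zeros((390,780,3),np.uint8);o[:260,:390]=b;o[:,390:]=c
cv2.imwrite('pics/c2.png',o)
```

```text
(no output)
```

View pics/c1.png

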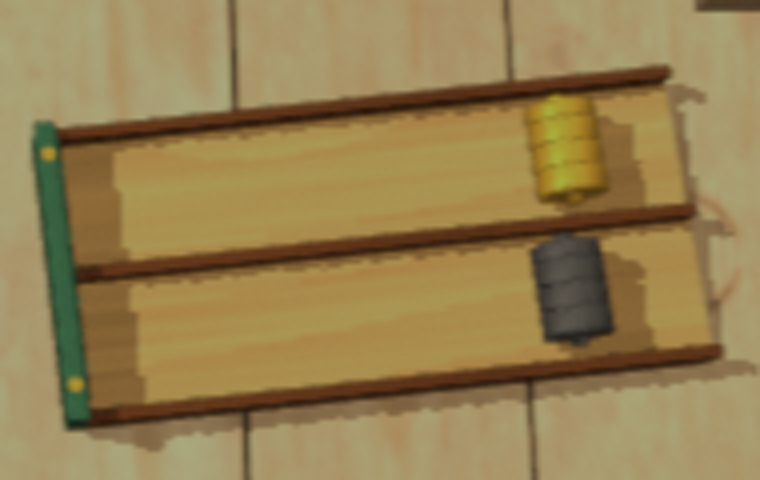

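View pics/c2.png

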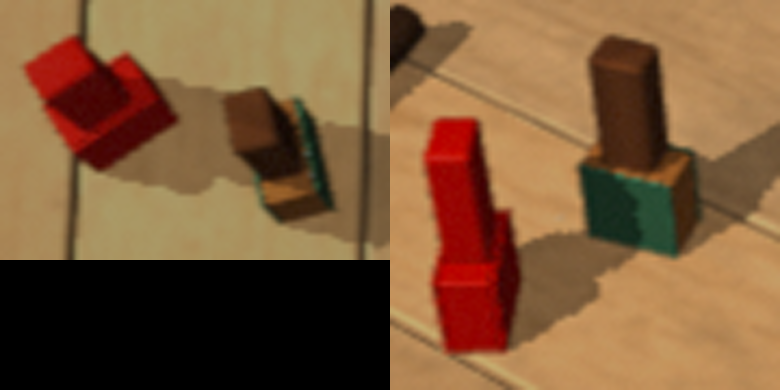

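The crops confirm the paddle: the right-hand piece has a dark brown grip and a foot with green faces, and the other is entirely red. Brass is in the lane on the far (+x) side. Next I'll fit the poses from these corner pixels.

```bash
cat >> h.py <<'E'
from scipy.spatial.transform import Rotation as Ro
from scipy.optimize import least_squares
def proj(s,P):
    R=Ro.from_euler('xyz',s['attitude'],degrees=True).as_matrix()
    q=(np.asarray(P)-s['position'])@R
    return np.c_[s['fx']*q[:,0]/q[:,2]+s['cx'],s['fy']*q[:,1]/q[:,2]+s['cy']]
def place(p,L):
    L=np.asarray(L,float)/1000; c,n=np.cos(p[2]),np.sin(p[2])
    return np.c_[p[0]+c*L[:,0]-n*L[:,1],p[1]+n*L[:,0]+c*L[:,1],L[:,2]]
def fit(p0,groups):
    f=lambda p:np.concatenate([(proj(s,place(p,L))-U).ravel() for s,L,U in groups])
    r=least_squares(f,p0,loss='soft_l1'); return r.x,f(r.x).reshape(-1,2)
E
python3 - <<'E'
from h import *
T=snapshot('top');S=snapshot('side')
px=lambda a,k,o:(np.array(a)+.5)/k-.5+o
tr,res=fit([.57,-.11,1.65],[(T,[(140.5,-65,36),(140.5,65,36),(130,65,36),(130,-65,36),(-140.5,-65,22),(-140.5,65,22),(-140.5,-3,22),(-140.5,3,22)],
 px([(33,123),(68,428),(90,424),(55,120),(668,67),(722,357),(693,205),(694,217)],4,(345,165)))])
print('tray',tr[:2].round(4),np.degrees(tr[2]));print(res.round(1).tolist())
k=390/90
pa,res=fit([.58,.25,1.87],[(T,[(9,-12,92),(-9,-12,92),(-9,12,92),(9,12,92),(-12,-20,38),(-12,20,0),(12,20,0)],
 px([(223,96),(265,86),(283,132),(238,145),(300,98),(333,207),(277,222)],k,(165,185))),
 (S,[(12,-20,38),(12,20,38),(12,-20,0),(12,20,0),(-12,20,38),(-12,20,0)],px([(190,165),(290,183),(198,235),(290,255),(307,155),(309,232)],k,(202,262)))])
print('pad',pa[:2].round(4),np.degrees(pa[2]));print(res.round(1).tolist())
# brass end centres top view: visible silhouette centre
c=np.cos(tr[2]);n=np.sin(tr[2])
for x in(-90,-80,-70,-60,-50):
    print(x,((proj(T,place(tr,[(x,-31,25),(x,31,25)]))-(345,165)+.5)*4-.5).round().tolist())
o=get_obs()['orientation'];print(Ro.from_euler('xyz',o,degrees=True).as_matrix().round(3).tolist())
E
```

```text
tray [ 0.5699 -0.1081] 95.889300849902
[[-0.8, 0.5], [-0.6, -0.7], [0.2, -0.3], [-0.2, 0.6], [0.2, -0.2], [0.2, 0.5], [0.3, -0.4], [0.7, 0.0]]
pad [0.5786 0.2467] 105.34349257111981
[[-0.6, 0.0], [0.7, -0.6], [-0.0, 2.9], [-0.7, 2.8], [-0.2, -0.2], [1.7, 1.1], [1.4, 1.2], [-1.0, -0.3], [-2.5, 0.4], [-0.5, -0.0], [-0.7, 0.3], [-0.7, -2.1], [0.5, -3.5]]
-90 [[569.0, 151.0], [593.0, 292.0]]
-80 [[546.0, 154.0], [570.0, 294.0]]
-70 [[523.0, 156.0], [547.0, 297.0]]
-60 [[500.0, 159.0], [523.0, 299.0]]
-50 [[477.0, 161.0], [500.0, 302.0]]
[[-0.937, -0.349, 0.0], [-0.349, 0.937, -0.0], [-0.0, -0.0, -1.0]]
```

Brass sits at tray x ≈ -88, in the lane at tray y = -31. I'll start moving to above the paddle.

Request:
{"method": "play_rows", "body": {"plan": [[-1.3, 1.5, 0, 0, 0, 0], [-2.6, 2.9, 0, 0, 0, 0], [-2.6, 2.9, 0, 0, 0, 0], [-2.6, 2.9, 0, 0, 0, 0], [-2.6, 2.9, 0, 0, 0, 0], [-2.6, 2.9, 0, 0, 0, 0], [-2.6, 2.9, 0, 0, 0, 0], [-2.6, 2.9, 0, 0, 0, 0], [-2.6, 2.9, 0, 0, 0, 0], [-2.6, 2.9, 0, 0, 0, 0], [-2.6, 2.9, 0, 0, 0, 0], [-2.6, 2.9, 0, 0, 0, 0], [-2.6, 2.9, 0, 0, 0, 0], [-2.6, 2.9, 0, 0, 0, 0], [-2.6, 2.9, 0, 0, 0, 0], [-2.6, 2.9, 0, 0, 0, 0], [-2.6, 2.9, 0, 0, 0, 0], [-2.6, 2.9, 0, 0, 0, 0], [-2.6, 2.9, 0, 0, 0, 0], [-2.6, 2.9, 0, 0, 0, 0]], "grip": 8.7}}

```text
clock: 2.37
tool_pos: [0.5134, 0.0771, 0.2192]
orientation: [180.0, 0.1, -159.5]
force: [1.9, -0.5, 1.0]
opening: 0.0871
gripper_force: 0.0
```

Request:
{"method": "play_rows", "body": {"plan": [[-2.6, 2.9, 0, 0, 0, 0], [-2.6, 2.9, 0, 0, 0, 0], [-2, 2.2, 0, 0, 0, 0], [0, 0, 0, 0, 0, -7.1], [0, 0, 0, 0, 0, -7.1], [0, 0, 0, 0, 0, -7.1], [0, 0, 0, 0, 0, -7.1], [0, 0, 0, 0, 0, -7.1], [0, 0, 0, 0, 0, -7.1], [0, 0, 0, 0, 0, -7.1], [0, 0, 0, 0, 0, -7.1], [0, 0, 0, 0, 0, -7.1], [0, 0, 0, 0, 0, -7.1], [0, 0, 0, 0, 0, -7.1], [0, 0, 0, 0, 0, -7.1], [0, 0, 0, 0, 0, 0], [0, 0, 0, 0, 0, 0]]}}

```text
clock: 3.78
tool_pos: [0.5526, 0.1751, 0.2188]
orientation: [-180.0, 0.0, -74.6]
force: [0.3, 0.2, 0.4]
opening: 0.0863
gripper_force: 0.0
```

Request:
{"method": "play_rows", "body": {"plan": [[-3.1, -2.2, 0, 0, 0, 0], [-3.1, -2.2, 0, 0, 0, 0], [0, 0, 0, 0, 0, 0], [0, 0, 0, 0, 0, 0]]}}

```text
clock: 4.12
tool_pos: [0.5785, 0.2481, 0.2179]
orientation: [179.9, -0.0, -74.5]
force: [-0.5, -0.7, 0.1]
opening: 0.0873
gripper_force: 0.0
```

Run:
```python
from h import *
s=shot('wrist','w1.png')
print(s['position'],s['attitude'],get_obs()['tool_pos'])
for t in('paddle',):
    print([(np.round(d['position'],4).tolist(),d['score']) for d in spot_point('wrist',t)])
for y in(105.5,108):
  p=[.5786,.2467,np.radians(y)]
  print(y,proj(s,place(p,[(9,-12,92),(-9,-12,92),(-9,12,92),(9,12,92),(12,-20,38),(-12,-20,38),(-12,20,38),(12,20,38)])).round().tolist())
```

```text
[0.59814846 0.18028559 0.38367156] [ 1.64820727e+02 -7.42576670e-02 -1.64481515e+02] [0.57807663 0.24715422 0.21809625]
[([0.6016, 0.3221, 0.0005], 0.74), ([0.5782, 0.2512, 0.0005], 0.71)]
105.5 [[308.0, 232.0], [308.0, 212.0], [337.0, 212.0], [336.0, 232.0], [302.0, 221.0], [302.0, 198.0], [342.0, 198.0], [342.0, 221.0]]
108 [[309.0, 233.0], [308.0, 212.0], [336.0, 211.0], [337.0, 232.0], [303.0, 222.0], [301.0, 199.0], [342.0, 197.0], [343.0, 220.0]]
```

View pics/w1.png

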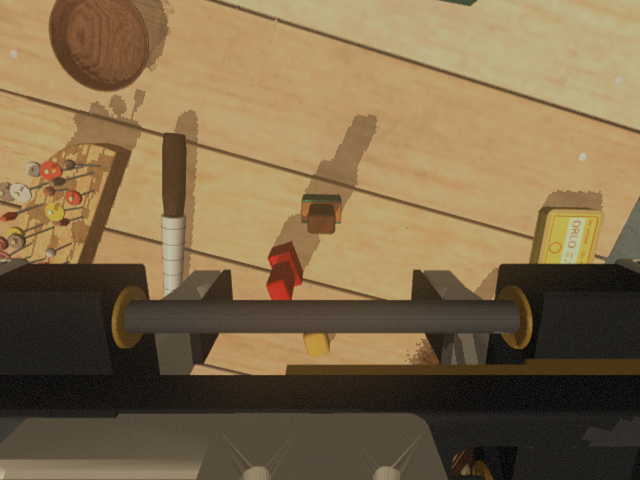

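The wrist view shows the paddle grip at about (322,220), matching the projected fit to within 1–2 px. The red look-alike at (285,272) is clear of the fingers' path. I'll descend and grip.

Request:
{"method": "play_rows", "body": {"plan": [[0, 0, 2.4, 0, 0, 0], [0, 0, 2.4, 0, 0, 0], [0, 0, 2.4, 0, 0, 0], [0, 0, 2.4, 0, 0, 0], [0, 0, 2.0, 0, 0, 0], [0, 0, 1.5, 0, 0, 0], [0, 0, 1.5, 0, 0, 0], [0, 0, 0, 0, 0, 0]]}}

```text
clock: 4.88
tool_pos: [0.5764, 0.2446, 0.07]
orientation: [179.7, -0.1, -74.5]
force: [-0.7, -0.1, -1.0]
opening: 0.087
gripper_force: 0.0
```

Request:
{"method": "play_rows", "body": {"plan": [[0, 0, 0, 0, 0, 0], [0, 0, 0, 0, 0, 0], [0, 0, 0, 0, 0, 0], [0, 0, 0, 0, 0, 0], [0, 0, 0, 0, 0, 0], [0, 0, 0, 0, 0, 0], [0, 0, 0, 0, 0, 0], [0, 0, 0, 0, 0, 0], [0, 0, 0, 0, 0, 0], [0, 0, 0, 0, 0, 0]], "grip": 1.5}}

```text
clock: 5.72
tool_pos: [0.5783, 0.2466, 0.0727]
orientation: [180.0, -0.0, -74.4]
force: [0.4, 0.4, -0.0]
opening: 0.0259
gripper_force: 0.1
```

Request:
{"method": "play_rows", "body": {"plan": [[0, 0, 0, 0, 0, 0], [0, 0, 0, 0, 0, 0], [0, 0, 0, 0, 0, 0], [0, 0, -0.5, 0, 0, 0], [0, 0, -1.5, 0, 0, 0], [0, 0, -2, 0, 0, 0], [0, 0, -2, 0, 0, 0], [0, 0, -2, 0, 0, 0], [0, 0, -1, 0, 0, 0], [0, 0, 0, 0, 0, 0], [0, 0, 0, 0, 0, 0]]}}

```text
clock: 6.63
tool_pos: [0.5781, 0.2467, 0.1627]
orientation: [-180.0, 0.0, -74.4]
force: [0.0, -0.6, -1.8]
opening: 0.0233
gripper_force: 29.9
```

Request:
{"method": "play_rows", "body": {"plan": [[0, 0, 0, 0, 0, 4.85], [0, 0, 0, 0, 0, 4.85], [1.5, 0.1, 0, 0, 0, 0], [3, 0.1, 0, 0, 0, 0], [3, 0.1, 0, 0, 0, 0], [3, 0.1, 0, 0, 0, 0], [3, 0.1, 0, 0, 0, 0], [3, 0.1, 0, 0, 0, 0], [3, 0.1, 0, 0, 0, 0], [3, 0.1, 0, 0, 0, 0], [3, 0.1, 0, 0, 0, 0], [3, 0.1, 0, 0, 0, 0], [3, 0.1, 0, 0, 0, 0], [3, 0.1, 0, 0, 0, 0], [3, 0.1, 0, 0, 0, 0], [3, 0.1, 0, 0, 0, 0], [3, 0, 0, 0, 0, 0], [3, 0, 0, 0, 0, 0], [0, 0, 0, 0, 0, 0], [0, 0, 0, 0, 0, 0]]}}

```text
clock: 8.3
tool_pos: [0.611, -0.2193, 0.1606]
orientation: [179.8, 0.0, -84.2]
force: [-1.2, 0.5, -1.6]
opening: 0.0236
gripper_force: 29.9
```

Request:
{"method": "play_rows", "body": {"plan": [[0.8, -0.1, 0, 0, 0, 0], [0.8, -0.1, 0, 0, 0, 0], [0, 0, 0, 0, 0, 0], [0, 0, 0, 0, 0, 0], [0, 0, 0, 0, 0, 0]]}}

```text
clock: 8.72
tool_pos: [0.6161, -0.2326, 0.1627]
orientation: [180.0, 0.0, -84.0]
force: [-0.2, -0.5, -0.7]
opening: 0.0237
gripper_force: 29.9
```

Run:
```python
from h import *
print(get_obs()['tool_pos'],get_obs()['orientation'])
a=shot('wrist','w2.png')['frame'];b=shot('side','s2.png')['frame']
for c in('wrist','side'):
  for t in('brass_roller','paddle','roller_tray'):
    print(c,t,[(np.round(d['position'],4).tolist(),round(d['score'],2)) for d in spot_point(c,t)])
b=cv2.resize(b[130:280,290:450],(400,375))
o=np.zeros((300+375,1,3))
o=np.hstack([cv2.resize(a,(400,300)),b[:300]]);cv2.imwrite('pics/c3.png',o[:,:,::-1])
```

```text
[ 0.61614471 -0.23255661  0.16269715] [ 1.79993918e+02  8.46313492e-03 -8.40207431e+01]
wrist brass_roller []
wrist paddle [([0.6165, -0.2296, 0.0899], 0.64)]
wrist roller_tray [([0.5728, -0.1062, 0.0002], 0.85)]
side brass_roller [([0.6106, -0.1943, 0.0279], 0.61)]
side paddle [([0.5971, 0.3216, -0.0002], 0.73), ([0.6153, -0.235, 0.0912], 0.64)]
side roller_tray [([0.572, -0.1083, -0.0008], 0.57)]
```

View pics/c3.png

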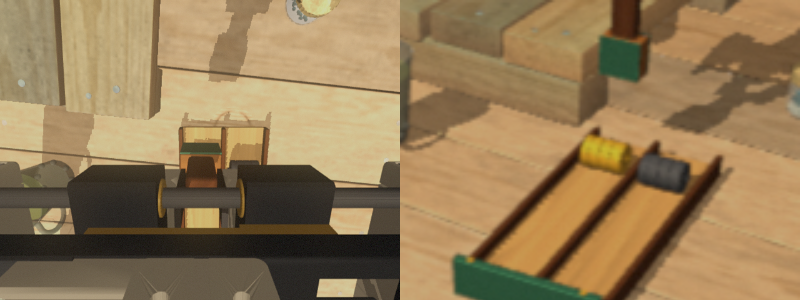

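Run:
```python
from h import *
s=snapshot('wrist');im=np.ascontiguousarray(s['frame'][:,:,::-1])
u=lambda p:tuple(int(round(v*16*4))for v in (p-np.array([250,180])+.5-.125))
big=cv2.resize(im[180:290,250:450],(800,440),interpolation=cv2.INTER_CUBIC)
tr=[.5699,-.1081,np.radians(95.9)]
for y in(-65,-59,-3,3,59,65):
    q=proj(s,place(tr,[(-140.5,y,22),(-100,y,22)]))
    print(y,((q-(250,180)+.5)*4).round().tolist())
cv2.imwrite('pics/c4.png',big)
```

```text
-65 [[147.0, 109.0], [152.0, 283.0]]
-59 [[174.0, 109.0], [178.0, 283.0]]
-3 [[428.0, 109.0], [423.0, 283.0]]
3 [[455.0, 109.0], [449.0, 284.0]]
59 [[708.0, 109.0], [694.0, 284.0]]
65 [[735.0, 109.0], [720.0, 284.0]]
```

View pics/c4.png

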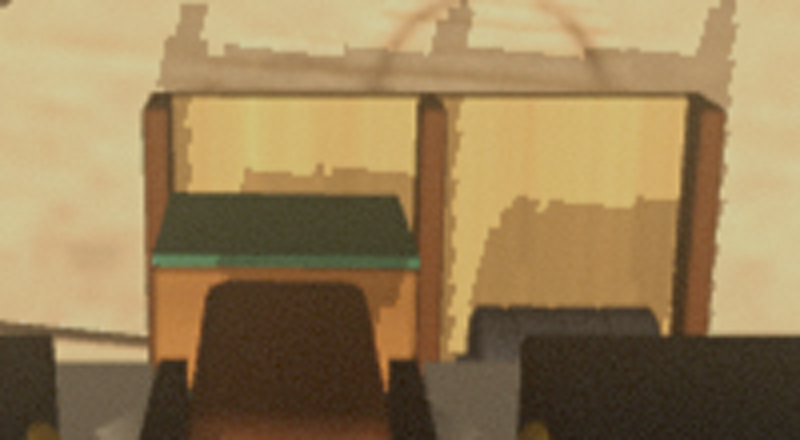

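The wrist crop shows the foot centred over the brass lane, between the walls at about 172 and 420 px. The tray fit is good to about 1 mm there. I'll lower the paddle behind the roller.

Request:
{"method": "play_rows", "body": {"plan": [[0, 0.1, 1, 0, 0, 0], [0, 0, 1.5, 0, 0, 0], [0, 0, 1.5, 0, 0, 0], [0, 0, 1, 0, 0, 0], [0, 0, 1, 0, 0, 0], [0, 0, 0.5, 0, 0, 0], [0, 0, 0.5, 0, 0, 0], [0, 0, 0.4, 0, 0, 0], [0, 0, 0, 0, 0, 0], [0, 0, 0, 0, 0, 0], [0, 0, 0, 0, 0, 0], [0, 0, 0, 0, 0, 0]]}}

```text
clock: 10.17
tool_pos: [0.6156, -0.2332, 0.0894]
orientation: [-179.9, -0.0, -84.0]
force: [-0.5, -0.1, -1.6]
opening: 0.0233
gripper_force: 29.9
```

Request:
{"method": "play_rows", "body": {"plan": [[-0.3, 0, 0, 0, 0, 0], [-0.3, 0, 0, 0, 0, 0], [-0.3, 0, 0, 0, 0, 0], [-0.3, 0, 0, 0, 0, 0], [-0.3, 0, 0, 0, 0, 0], [-0.3, 0, 0, 0, 0, 0], [-0.4, 0, 0, 0, 0, 0], [-0.4, 0, 0, 0, 0, 0], [-0.4, 0, 0, 0, 0, 0], [-0.4, 0, 0, 0, 0, 0], [-0.4, 0, 0, 0, 0, 0], [-0.4, 0, 0, 0, 0, 0], [-0.4, 0, 0, 0, 0, 0], [-0.4, 0, 0, 0, 0, 0], [-0.4, 0, 0, 0, 0, 0], [-0.4, 0, 0, 0, 0, 0], [-0.4, 0, 0, 0, 0, 0], [-0.4, 0, 0, 0, 0, 0], [-0.3, 0, 0, 0, 0, 0], [-0.2, 0, 0, 0, 0, 0]]}}

```text
clock: 11.83
tool_pos: [0.6077, -0.1621, 0.0887]
orientation: [180.0, 0.0, -84.0]
force: [0.1, 0.5, -1.0]
opening: 0.0233
gripper_force: 29.9
```

Run:
```python
from h import *
print(get_obs()['tool_pos'])
b=shot('side','s3.png')['frame']
for t in('brass_roller','steel_roller','paddle'):
    print(t,[(np.round(d['position'],4).tolist(),round(d['score'],2)) for d in spot_point('side',t)])
cv2.imwrite('pics/c5.png',cv2.resize(b[150:270,290:450],(640,480))[:,:,::-1])
```

```text
[ 0.60774737 -0.1620506   0.08874873]
brass_roller [([0.6065, -0.1344, 0.0268], 0.51)]
steel_roller [([0.5478, -0.1901, 0.0248], 0.56), ([0.5518, 0.0241, -0.0021], 0.22)]
paddle [([0.5934, 0.3188, -0.0011], 0.89), ([0.6073, -0.1626, 0.0146], 0.81)]
```

View pics/c5.png

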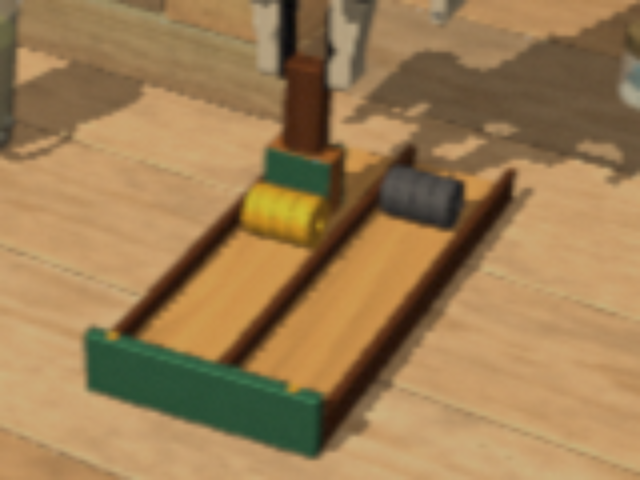

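The crop shows the brass roller at (285,213) rolling squarely ahead of the paddle, with the steel roller untouched. I'll continue pushing.

Request:
{"method": "play_rows", "body": {"plan": [[-0.3, 0, 0, 0, 0, 0], [-0.5, 0, 0, 0, 0, 0], [-0.5, 0, 0, 0, 0, 0], [-0.5, 0, 0, 0, 0, 0], [-0.5, 0, 0, 0, 0, 0], [-0.5, 0, 0, 0, 0, 0], [-0.5, 0, 0, 0, 0, 0], [-0.5, 0, 0, 0, 0, 0], [-0.5, 0, 0, 0, 0, 0], [-0.5, 0, 0, 0, 0, 0], [-0.5, 0, 0, 0, 0, 0], [-0.5, 0, 0, 0, 0, 0], [-0.5, 0, 0, 0, 0, 0], [-0.5, 0, 0, 0, 0, 0], [-0.5, 0, 0, 0, 0, 0], [-0.5, 0, 0, 0, 0, 0], [-0.5, 0, 0, 0, 0, 0], [-0.5, 0, 0, 0, 0, 0], [-0.4, 0, 0, 0, 0, 0], [-0.3, 0, 0, 0, 0, 0]]}}

```text
clock: 13.7
tool_pos: [0.5979, -0.0674, 0.0888]
orientation: [-180.0, 0.0, -84.0]
force: [0.3, -0.1, -1.2]
opening: 0.0237
gripper_force: 29.9
```

Request:
{"method": "play_rows", "body": {"plan": [[-0.3, 0, 0, 0, 0, 0], [-0.3, 0, 0, 0, 0, 0], [-0.3, 0, 0, 0, 0, 0], [-0.3, 0, 0, 0, 0, 0], [-0.3, 0, 0, 0, 0, 0], [-0.3, 0, 0, 0, 0, 0], [-0.3, 0, 0, 0, 0, 0], [-0.3, 0, 0, 0, 0, 0], [-0.2, 0, 0, 0, 0, 0], [-0.2, 0, 0, 0, 0, 0], [-0.2, 0, 0, 0, 0, 0], [-0.1, 0, 0, 0, 0, 0], [0, 0, 0, 0, 0, 0], [0, 0, 0, 0, 0, 0], [0, 0, 0, 0, 0, 0]]}}

```text
clock: 14.95
tool_pos: [0.5948, -0.0372, 0.0887]
orientation: [180.0, 0.0, -84.1]
force: [0.5, 1.3, -1.8]
opening: 0.0232
gripper_force: 29.9
```

Request:
{"method": "play_rows", "body": {"plan": [[-0.2, 0, 0, 0, 0, 0], [-0.2, 0, 0, 0, 0, 0], [-0.2, 0, 0, 0, 0, 0], [-0.2, 0, 0, 0, 0, 0], [-0.2, 0, 0, 0, 0, 0], [-0.2, 0, 0, 0, 0, 0], [-0.2, 0, 0, 0, 0, 0], [-0.1, 0, 0, 0, 0, 0], [-0.1, 0, 0, 0, 0, 0], [0, 0, 0, 0, 0, 0], [0, 0, 0, 0, 0, 0], [0, 0, 0, 0, 0, 0]]}}

```text
clock: 15.95
tool_pos: [0.5931, -0.0213, 0.0887]
orientation: [180.0, 0.0, -84.1]
force: [0.5, -0.3, -0.8]
opening: 0.0238
gripper_force: 29.9
```

Request:
{"method": "play_rows", "body": {"plan": [[-0.1, 0, 0, 0, 0, 0], [-0.1, 0, 0, 0, 0, 0], [0, 0, 0, 0, 0, 0], [0, 0, 0, 0, 0, 0]]}}

```text
clock: 16.28
tool_pos: [0.5929, -0.0194, 0.0888]
orientation: [180.0, -0.0, -84.1]
force: [0.9, -1.4, -0.6]
opening: 0.0232
gripper_force: 29.9
```

Request:
{"method": "play_rows", "body": {"plan": [[-0.1, 0, 0, 0, 0, 0], [0, 0, 0, 0, 0, 0], [0, 0, 0, 0, 0, 0]]}}

```text
clock: 16.53
tool_pos: [0.5928, -0.0185, 0.0889]
orientation: [180.0, -0.0, -84.1]
force: [-0.3, -2.4, 1.6]
opening: 0.0238
gripper_force: 29.9
```

Request:
{"method": "play_rows", "body": {"plan": [[-0.1, 0, 0, 0, 0, 0], [0, 0, 0, 0, 0, 0], [0, 0, 0, 0, 0, 0]]}}

```text
clock: 16.78
tool_pos: [0.5929, -0.0174, 0.089]
orientation: [-180.0, -0.0, -84.1]
force: [0.7, -4.0, 1.7]
opening: 0.0236
gripper_force: 30.0
```

Request:
{"method": "play_rows", "body": {"plan": [[-0.1, 0, 0, 0, 0, 0], [0, 0, 0, 0, 0, 0], [0, 0, 0, 0, 0, 0]]}}

```text
clock: 17.03
tool_pos: [0.5928, -0.0163, 0.0889]
orientation: [-180.0, -0.0, -84.1]
force: [1.0, -3.7, 1.4]
opening: 0.0237
gripper_force: 30.0
```

Run:
```python
from h import *
s=shot('side','s4.png');b=s['frame']
for c in('side','top'):
  if c=='top': shot('top','t4.png')
  for t in('brass_roller','paddle'):
    print(t,[(np.round(d['position'],4).tolist(),round(d['score'],2)) for d in spot_point(c,t)])
cv2.imwrite('pics/c6.png',cv2.resize(b[170:270,295:425],(780,600),interpolation=cv2.INTER_CUBIC)[:,:,::-1])
```

```text
brass_roller [([0.5918, 0.0074, 0.0263], 0.47)]
paddle [([0.5937, -0.0249, 0.0151], 0.9), ([0.5959, 0.3189, -0.0017], 0.64), ([0.5451, -0.1899, 0.0245], 0.4)]
brass_roller [([0.5942, 0.0133, 0.0252], 0.58)]
paddle []
```

View pics/c6.png

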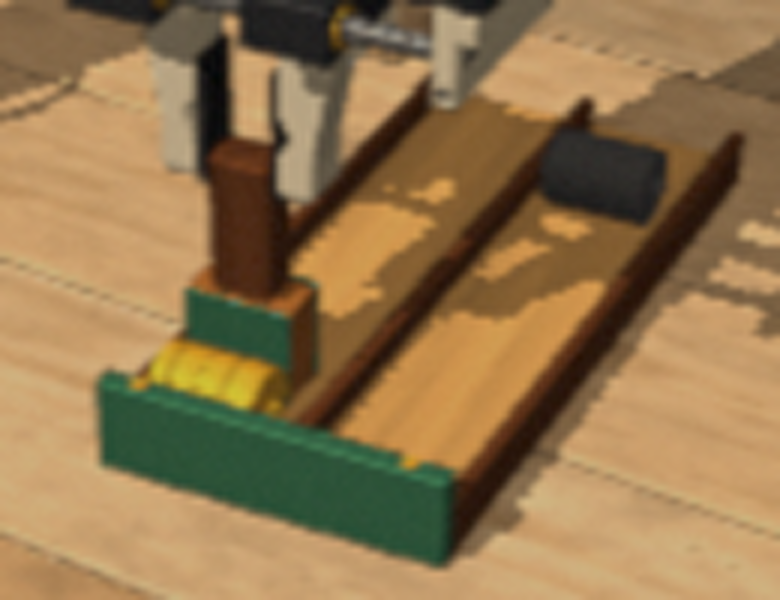

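The crop shows the brass roller at (215,378) against the green stop. A steady reaction of about 4 N and the position y≈0.0095 agree with that. I'll back off, lift, and carry the paddle to the near side of the tray.

Request:
{"method": "play_rows", "body": {"plan": [[0.2, 0, 0, 0, 0, 0], [0.3, 0, 0, 0, 0, 0], [0.5, 0, 0, 0, 0, 0], [0.5, 0, 0, 0, 0, 0], [0.5, 0, 0, 0, 0, 0], [0.5, 0, 0, 0, 0, 0], [0.5, 0, -0.5, 0, 0, 0], [0, 0, -1, 0, 0, 0], [0, 0, -1.5, 0, 0, 0], [0, 0, -2, 0, 0, 0], [0, 0, -2, 0, 0, 0], [0, 0, -1, 0, 0, 0], [0, 0, 0, 0, 0, 0], [0, 0, 0, 0, 0, 0]]}}

```text
clock: 18.5
tool_pos: [0.5958, -0.046, 0.1692]
orientation: [-179.9, 0.0, -84.1]
force: [0.2, 1.1, -1.5]
opening: 0.0236
gripper_force: 30.0
```

Request:
{"method": "play_rows", "body": {"plan": [[0.2, 0.5, 0, 0, 0, 0], [0.5, 1.2, 0, 0, 0, 0], [0.5, 1.5, 0, 0, 0, 0], [0.5, 1.5, 0, 0, 0, 0], [0.5, 1.5, 0, 0, 0, 0], [0.5, 1.5, 0, 0, 0, 0], [0.5, 1.5, 0, 0, 0, 0], [0.5, 1.5, 0, 0, 0, 0], [0.5, 1.5, 0, 0, 0, 0], [0.5, 1.5, 0, 0, 0, 0], [0, 1, 0, 0, 0, 0], [0, 0.5, 0, 0, 0, 0], [0, 0, 0, 0, 0, 0], [0, 0, 0, 0, 0, 0], [0, 0, 0, 0, 0, 0]]}}

```text
clock: 19.75
tool_pos: [0.45, -0.1084, 0.1688]
orientation: [-180.0, -0.0, -84.0]
force: [0.1, -0.0, -1.3]
opening: 0.0237
gripper_force: 30.0
```

Run:
```python
from h import *
print(get_obs()['tool_pos'])
s=shot('side','s5.png');b=s['frame']
for c in('side',):
  for t in('brass_roller','paddle'):
    print(t,[(np.round(d['position'],4).tolist(),round(d['score'],2)) for d in spot_point(c,t)])
cv2.imwrite('pics/c7.png',cv2.resize(b[130:270,300:480],(771,600),interpolation=cv2.INTER_CUBIC)[:,:,::-1])
```

```text
[ 0.45003601 -0.10838815  0.1688453 ]
brass_roller [([0.5924, 0.0083, 0.0282], 0.71)]
paddle [([0.4502, -0.1098, 0.0935], 0.92), ([0.5944, 0.3209, 0.0003], 0.78), ([0.5513, 0.0218, -0.0045], 0.56)]
```

View pics/c7.png

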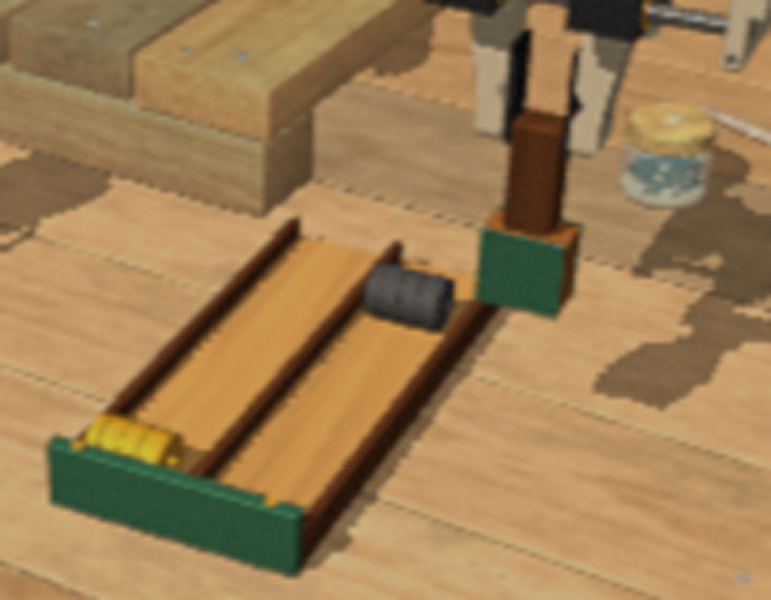

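The crop shows the brass roller at (130,440) resting at the stop, the steel roller still at (410,297), and the paddle hanging straight at (530,210). That is all 10 views used, so I'll go by the numbers from here. Lowering the paddle.

Request:
{"method": "play_rows", "body": {"plan": [[0, 0, 1, 0, 0, 0], [0, 0, 1.5, 0, 0, 0], [0, 0, 1.5, 0, 0, 0], [0, 0, 1.5, 0, 0, 0], [0, 0, 1.5, 0, 0, 0], [0, 0, 1, 0, 0, 0], [0, 0, 0.5, 0, 0, 0], [0, 0, 0.3, 0, 0, 0], [0, 0, 0.2, 0, 0, 0], [0, 0, 0.2, 0, 0, 0], [0, 0, 0.1, 0, 0, 0], [0, 0, 0, 0, 0, 0], [0, 0, 0, 0, 0, 0], [0, 0, 0, 0, 0, 0]]}}

```text
clock: 21.07
tool_pos: [0.4496, -0.1086, 0.0761]
orientation: [-180.0, 0.0, -84.1]
force: [-1.1, -0.4, 0.2]
opening: 0.0237
gripper_force: 30.0
```

Request:
{"method": "play_rows", "body": {"plan": [[0, 0, 0.1, 0, 0, 0], [0, 0, 0.1, 0, 0, 0], [0, 0, 0, 0, 0, 0], [0, 0, 0, 0, 0, 0]]}}

```text
clock: 21.4
tool_pos: [0.4493, -0.1086, 0.0737]
orientation: [180.0, -0.0, -84.1]
force: [0.5, 0.8, -0.7]
opening: 0.0234
gripper_force: 30.0
```

Request:
{"method": "play_rows", "body": {"plan": [[0, 0, 0.1, 0, 0, 0], [0, 0, 0, 0, 0, 0], [0, 0, 0, 0, 0, 0]]}}

```text
clock: 21.65
tool_pos: [0.4496, -0.1086, 0.0729]
orientation: [-180.0, -0.0, -84.1]
force: [-0.3, -0.6, 1.2]
opening: 0.0235
gripper_force: 30.0
```

Request:
{"method": "play_rows", "body": {"plan": [[0, 0, 0.1, 0, 0, 0], [0, 0, 0, 0, 0, 0], [0, 0, 0, 0, 0, 0]]}}

```text
clock: 21.9
tool_pos: [0.45, -0.1089, 0.0726]
orientation: [-179.9, -0.0, -84.0]
force: [-1.3, 0.0, 9.3]
opening: 0.0235
gripper_force: 30.0
```

Contact confirmed at 9 N. Releasing, then straight up.

Request:
{"method": "play_rows", "body": {"plan": [[0, 0, 0, 0, 0, 0], [0, 0, 0, 0, 0, 0], [0, 0, 0, 0, 0, 0], [0, 0, 0, 0, 0, 0], [0, 0, 0, 0, 0, 0], [0, 0, 0, 0, 0, 0], [0, 0, 0, 0, 0, 0], [0, 0, 0, 0, 0, 0], [0, 0, 0, 0, 0, 0], [0, 0, 0, 0, 0, 0]], "grip": 6.5}}

```text
clock: 22.73
tool_pos: [0.4494, -0.1086, 0.0718]
orientation: [180.0, -0.0, -84.1]
force: [0.3, 0.7, -0.1]
opening: 0.0648
gripper_force: 0.0
```

Request:
{"method": "play_rows", "body": {"plan": [[0, 0, -0.5, 0, 0, 0], [0, 0, -1, 0, 0, 0], [0, 0, -2, 0, 0, 0], [0, 0, -2, 0, 0, 0], [0, 0, -2, 0, 0, 0], [0, 0, -2, 0, 0, 0], [0, 0, -2, 0, 0, 0], [0, 0, -1, 0, 0, 0], [0, 0, 0, 0, 0, 0], [0, 0, 0, 0, 0, 0], [0, 0, 0, 0, 0, 0]]}}

```text
clock: 23.65
tool_pos: [0.4487, -0.1086, 0.1959]
orientation: [179.9, 0.0, -84.1]
force: [0.2, -0.3, -0.1]
opening: 0.0648
gripper_force: 0.0
```

Run:
```python
from h import *
o=get_obs();print(o['clock'],o['tool_pos'],o['opening'])
S=shot('side','s6.png');T=shot('top','t6.png')
for c in('side','top'):
  for t in('brass_roller','steel_roller','paddle'):
    print(c,t,[(np.round(d['position'],4).tolist(),round(d['score'],2)) for d in spot_point(c,t)])
# upright check: dark grip pixels vs projection of an upright paddle in side view
p=[.45,-.109,np.radians(96)]
q=proj(S,place(p,[(0,0,z) for z in(45,55,65,75,85)])).round().astype(int)
for u,v in q:
    r=S['frame'][v,u-20:u+21].astype(int)
    m=np.where((r.sum(1)<190))[0]-20; print(u,v,m.tolist())
```

```text
23.65 [ 0.44874134 -0.10857902  0.19588334] 0.06480372321550586
side brass_roller [([0.5933, 0.0108, 0.0256], 0.7)]
side steel_roller [([0.5473, -0.1897, 0.0214], 0.74), ([0.4535, -0.1117, -0.0031], 0.73)]
side paddle [([0.5966, 0.3199, 0.0003], 0.96), ([0.4492, -0.1119, -0.0013], 0.6)]
top brass_roller []
top steel_roller []
top paddle [([0.6003, 0.3183, -0.002], 0.94)]
419 221 [-20, -19, -18, -5, -4, -3, -2, -1, 0, 1, 2, 3, 4, 5, 6]
419 217 [-20, -19, -18, -17, -16, -15, -4, -3, -2, -1, 0, 1, 2, 3, 4, 5, 6, 7]
420 212 [-18, -17, -16, -15, -14, -13, -12, -5, -4, -3, -2, -1, 0, 1, 2, 3, 4, 5, 6]
420 208 [-16, -15, -14, -13, -12, -11, -10, -9, -5, -4, -3, -2, -1, 0, 1, 2, 3, 4, 5, 6, 7]
421 204 [-20, -19, -18, -17, -14, -13, -12, -11, -10, -9, -8, -7, -6, -5, -4, -3, -2, -1, 0, 1, 2, 3, 4, 5, 6]
```

Request:
{"method": "play_rows", "body": {"plan": [[-1, 0, 0, 0, 0, 0], [-2.5, 0, 0, 0, 0, 0], [-2.5, 0, 0, 0, 0, 0], [-2.5, 0, 0, 0, 0, 0], [-2.5, 0, 0, 0, 0, 0], [-2.5, 0, 0, 0, 0, 0], [-2.5, 0, 0, 0, 0, 0], [-2.5, 0, 0, 0, 0, 0], [-2.5, 0, 0, 0, 0, 0], [-2.5, 0, 0, 0, 0, 0], [-2.5, 0, 0, 0, 0, 0], [-2.5, 0, 0, 0, 0, 0], [-2.5, 0, 0, 0, 0, 0], [0, 0, 0, 0, 0, 0], [0, 0, 0, 0, 0, 0], [0, 0, 0, 0, 0, 0]]}}

```text
clock: 25.38
tool_pos: [0.4169, 0.1997, 0.1966]
orientation: [180.0, -0.0, -84.0]
force: [0.6, -0.4, 0.7]
opening: 0.0648
gripper_force: 0.0
```

Run:
```python
from h import *
T=shot('top','t7.png')
for t in('brass_roller','steel_roller','paddle'):
    print(t,[(np.round(d['position'],4).tolist(),round(d['score'],2)) for d in spot_point('top',t)])
tr=[.5699,-.1081,np.radians(95.9)]
print(proj(T,place(tr,[(130,-31,36),(130,-31,25),(115,-31,40),(100,-31,25),(115,-31,25)])).round(1).tolist())
for v in(198,203,208): print(v,[(u,*T['frame'][v,u]) for u in range(354,384)])
```

```text
brass_roller [([0.5954, 0.0116, 0.0248], 0.88)]
steel_roller [([0.5487, -0.1957, 0.0215], 0.6)]
paddle [([0.5977, 0.3181, 0.0005], 0.93), ([0.4529, -0.1117, 0.0], 0.62)]
[[360.5, 214.4], [360.2, 215.9], [369.4, 212.9], [377.5, 214.1], [368.8, 215.0]]
198 [(354, np.uint8(85), np.uint8(127), np.uint8(87)), (355, np.uint8(73), np.uint8(123), np.uint8(84)), (356, np.uint8(71), np.uint8(120), np.uint8(82)), (357, np.uint8(70), np.uint8(118), np.uint8(80)), (358, np.uint8(68), np.uint8(101), np.uint8(67)), (359, np.uint8(92), np.uint8(73), np.uint8(45)), (360, np.uint8(102), np.uint8(59), np.uint8(30)), (361, np.uint8(105), np.uint8(59), np.uint8(29)), (362, np.uint8(117), np.uint8(68), np.uint8(35)), (363, np.uint8(119), np.uint8(70), np.uint8(36)), (364, np.uint8(121), np.uint8(71), np.uint8(37)), (365, np.uint8(120), np.uint8(68), np.uint8(33)), (366, np.uint8(120), np.uint8(67), np.uint8(34)), (367, np.uint8(122), np.uint8(72), np.uint8(38)), (368, np.uint8(119), np.uint8(69), np.uint8(34)), (369, np.uint8(117), np.uint8(68), np.uint8(34)), (370, np.uint8(115), np.uint8(67), np.uint8(3
[... 3004 characters left out ...]
t8(201), np.uint8(170), np.uint8(57)), (371, np.uint8(200), np.uint8(164), np.uint8(53)), (372, np.uint8(197), np.uint8(155), np.uint8(50)), (373, np.uint8(188), np.uint8(146), np.uint8(48)), (374, np.uint8(174), np.uint8(133), np.uint8(43)), (375, np.uint8(158), np.uint8(119), np.uint8(39)), (376, np.uint8(141), np.uint8(105), np.uint8(34)), (377, np.uint8(132), np.uint8(98), np.uint8(37)), (378, np.uint8(144), np.uint8(108), np.uint8(54)), (379, np.uint8(158), np.uint8(120), np.uint8(67)), (380, np.uint8(160), np.uint8(122), np.uint8(68)), (381, np.uint8(160), np.uint8(122), np.uint8(68)), (382, np.uint8(161), np.uint8(122), np.uint8(68)), (383, np.uint8(160), np.uint8(122), np.uint8(69))]
```

Yellow begins directly beside the green at 360–361 px with no gap. The roller's trailing edge at 377 px matches the 377.5 px prediction for a roller at the stop. Steel is unmoved and the paddle stands beside the tray, so I'm handing in.

```bash
python3 -c "
from plant import *
print(close_job())"
```

```text
the job is handed in; nothing more can be done
None
```

I rolled the brass roller against the green stop with the paddle, stood the paddle upright on the bench beside the tray, left the steel roller in place, and handed the job in at about 25 s; no verdict was returned.

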